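# Scrub the tall beaker and hold the brush level to drip

## Robot

A 6-joint arm with a two-finger parallel gripper is mounted at the origin on the work surface. World frame = base frame: x ahead of the robot, y to its left, z up, the work surface at z = 0. Lengths are in m, angles in rad, forces in N, time in s.
With the tool pointing down it reaches from about 0.35 to 0.85 m from the base axis. Payload 8.1 kg.
Tool frame: the origin (TCP) lies on the centre line of the jaws, within the pads' length; the fingertips stand 19 mm ahead of it and the grasp point (between the pads) is the TCP; z points along the fingers, y is the line along which they close (so a half turn about z gives the same grasp; the last joint's range is limited). The gripper opens to 85 mm and grips with 20 to 120 N. Pads are 22 mm wide; open, the fingers measure 114 mm over their backs; the gripper's body (76 mm by 85 mm) begins 54 mm behind the grasp point. The pads swing forward as they close: fully open they stand 13 mm farther back than shut.
Start: joints at [-1.393, 0.13, 1.488, -0, 1.523, -0.085], TCP at [0.156, -0.579, 0.213] pointing down, gripper open.
Joint ranges: [-2.96, 2.96], [-0.89, 2.26], [0.02, 2.5], [-1.34, 4.48], [0, 2.73], [-2.66, 2.66]. Speed limits (rad/s): [2.39, 2.39, 2.79, 3.14, 3.14, 3.14].

## Interface

Orientations are given as a unit quaternion [x, y, z, w].
In Python, from rig import read_state, capture, camera_params, sign_off, recognise gives the robot as it stands. The module is installed in compiled form; this text tells all that it offers.
- The arm moves only by the shell command python3 -m jog 'ROWS'. ROWS is JSON, a list of rows, each a list of 3 entries, a list of its own where there are three numbers: the shift along the tool's x, y, z in cm, then the turn, a rotation vector about the tool's x, y, z in degrees, then the finger opening in cm, from 0 to 8.54. In form: [[[x, y, z], [wx, wy, wz], claw], ...]. A call has 1 to 12 rows; each row is the pose to reach, as a shift and turn from the pose commanded when the call began, along the tool's axes at that moment; what a row does not reach only later rows make up. A row lasts 1/10 s, in which the tool goes at most 50 mm and 8.59 degrees, less where a joint would pass 70% of its speed; a pose out of reach is approached as far as the arm can. A call with a gripper value outside its range is refused whole. The fingers move at their own pace and stop on an object; the grip force is fixed at half the most. Time passes only in rows, so rows that repeat a pose let the fingers close. It gives the time, the measured TCP pose, the force, the opening and the grip force at its end, in the units of the state.
- read_state(): the state, without advancing time (a new reading comes with each control period).
- capture(name): name is "scene" or "top" or "wrist"; returns the picture (420x560x3 uint8, red, green, blue); there is no depth.
- camera_params(name): a dict with "fovy" (degrees; the focal length in pixels is half the picture's height over the tangent of half this angle, whatever the lens; pixels are square), "cx", "cy" (the principal point, pixels), "R" (3x3) and "t" (3): a world point X has camera coordinates R X + t. Camera axes: x right, y down, z forward; pixel columns grow to the right and rows downward; lengths in m; the calibration is good to about 2 mm. A picture is of the moment at which its call begins: read the wrist's pose just before it. camera_params takes no time and is no camera call; for the wrist camera it gives the pose at the moment of the call.
- sign_off(): hands the job in; it is judged then, once.
Trained networks look in the newest picture that a camera, given by its name, has taken for a name from the list of things; names that differ only in an ending like _2 or _b are one class to them, and where a whole thing is asked for, a point or a joint stands for the part that bears it (a point fixed in the world has none). Each returns a list of dicts, best first, with "p" (0 to 1); they miss things now and then, are a little off and sometimes report something else, mostly with a low value. They report only what shows in the picture. A call takes as long as a camera call.
- recognise(camera, query): "rect" ([left, top, right, bottom] in pixels, round what is visible of it).
The state is a dict: "time_s": time; "joints": joint angles; "qvel": joint speeds; "tau": joint torques, N m; "tool_pos": TCP position; "tcp_rot": TCP orientation; "wrist_force": force on the tool from outside, world axes, zero at the start; "moment": the same for the moment, N m; "width": opening from 0.0 (shut) to 1.0 (fully open); "grasp_force": force on a finger pad.
Only numpy, scipy, OpenCV 4.12 (cv2) and the standard library are available. Lean on these libraries where they do the work, as an engineer would, in place of code of your own. Each camera call takes 0.05 s, during which the arm holds its last target. There are 200 camera calls.

## Task

Wash the tall glass beaker clamped in the lab stand: take the large brush that stands in it by its wooden handle and scrub with two full strokes, each from the floor of the beaker up until the bristles reach its mouth and back down to the floor. Then draw the brush right out, turn it level and hold it with its bristles over the drip tray, at least 10 cm above the tray's rim, so that it can drip and be looked over; finish while still holding it there. Do not strike the glass, and leave the other things where they are.

Things in the scene. Friction and masses are not known exactly. Their poses are not given: they have to be found in the camera images.
- brush: large beaker brush, 285 mm long, 60 to 110 g, standing upright, bristles down, loose in the tall beaker. Origin at the tip of the bristles, z along the brush to the handle's end. Bristle head z = 0 to 80 mm, 62 mm across as seen, but it gives and acts as 52 mm; bare wire 6 mm thick to 158 mm; ferrule to 168 mm; straight round wooden handle 19 mm thick to 285 mm
- brush_tip (a point): tip of the bristles, on the brush's axis (the origin of the brush); its z axis is the brush's
- brush_bristles (a point): middle of the bristle head, 40 mm from the tip
- brush_grip (a point): point on the axis of the wooden handle, 230 mm from the tip; z axis along the brush towards the end of the handle. A grip of about 80 N keeps the brush from swinging in the fingers
- brush_end (a point): end of the wooden handle, 285 mm from the tip
- beaker: tall glass beaker held fast, upright, by the clamp of the lab stand: 130 mm tall, 70 mm outside (74 mm at the rim), 3 mm wall, 64 mm inside. Origin at the middle of its underside, z up; its inner floor is 5 mm above the origin, its rim 130 mm above it. The origin stands 10 mm above the bench, so the rim is 140 mm above the bench
- stand: lab stand, fixed to the bench. Origin on the bench, under the beaker's axis. Base plate 10 mm thick, from x = -65 to +175 mm and 130 mm wide in y. Steel rod 12 mm thick, 340 mm high above the bench, at x = +140 mm; boss head, clamp arm and jaws (up to 45 mm from the beaker's axis) 77 to 140 mm above the bench
- tray: shallow white drip tray, fixed: 220 mm in its x, 280 mm in its y, rim 30 mm high, wall 4 mm. Origin under its centre, on the bench
- small_beaker: small glass beaker, 52 mm across and 70 mm tall, upside down in the drip tray; origin at the middle of its underside (its mouth); bystander
- tube_brush: slim test-tube brush, 205 mm long and 18 mm thick, dark bristles, lying in the drip tray (not the brush to use); origin on its underside, x runs from handle to bristles; bystander
- stopper: black rubber stopper, 35 mm across, 28 mm tall, standing on the base plate of the lab stand; origin at the middle of its underside; bystander
- bottle_large: capped glass media bottle, 86 mm across, 154 mm tall; origin at the middle of its underside; bystander
- bottle_small: capped glass media bottle, 70 mm across, 133 mm tall; origin at the middle of its underside; bystander
- flask: conical flask, 85 mm across at the foot, 135 mm tall; origin at the middle of its underside; bystander
- tip_box: closed box of pipette tips, grey with a clear lid, 85 x 120 mm, 65 mm tall; origin at the middle of its underside; bystander
- tube_rack: white rack of capped tubes, fixed, 85 x 165 mm, 118 mm tall; origin at the middle of its underside; bystander

How it is judged:
By the outcome, as a careful person would: the job done as asked, in the order asked, and still so for the second after the job is handed in, while the arm keeps its last pose, push and grip.
It also fails if it takes over 42 s, if anything falls off the work surface, if the arm or the gripper's body presses on something with over 40 N, if the wrist force passes 120 N, or if a joint passes its speed limit or range.

## Working session

There is one attempt and no reset: what is moved stays moved. The work goes in short steps, Python scripts to look and compute and a shell command to move; the robot and the scene stay as the last step left them, time stands still between calls to the robot, and variables do not carry over. Pictures are saved under pics/ and viewed, at most 10 in all, crops included, and the job is handed in when it is done.

```bash
mkdir -p pics; cat > h.py <<'E'
import numpy as np, cv2
from rig import *
def snap(n,f):
    P=camera_params(n); im=capture(n); cv2.imwrite('pics/'+f+'.png',im[:,:,::-1].copy()); return P,im
def K(P):
    f=210/np.tan(np.radians(P['fovy'])/2); return np.array([[f,0,P['cx']],[0,f,P['cy']],[0,0,1]])
def proj(P,X):
    c=np.array(P['R'])@np.array(X)+np.array(P['t']); u=K(P)@c; return u[:2]/u[2]
def ray(P,uv):
    R=np.array(P['R']); d=R.T@np.linalg.inv(K(P))@np.array([uv[0],uv[1],1.]); return -R.T@np.array(P['t']), d/np.linalg.norm(d)
def tri(obs):
    A=0;b=0
    for P,uv in obs:
        o,d=ray(P,uv); M=np.eye(3)-np.outer(d,d); A=A+M; b=b+M@o
    return np.linalg.solve(A,b)
E
python3 - <<'E'
from h import *
s=read_state();print(s)
for n in ['scene','top']:
    P,im=snap(n,n+'0'); print(n,P)
    for q in ['brush','beaker','tray','brush_grip','stand']:
        print(q,[(np.round(r['rect']).tolist(),round(r['p'],2)) for r in recognise(n,q)[:2]])
E
```

```text
{'time_s': 0.0, 'joints': array([-1.39341520e+00,  1.31148206e-01,  1.48932245e+00, -1.61790793e-05,
        1.52298126e+00, -8.53956921e-02]), 'qvel': array([ 0.00015043, -0.00147064,  0.00050212,  0.0003042 , -0.00148347,
        0.00040901]), 'tau': array([ 1.33107886e-03, -5.69400895e+01, -5.00547838e+01, -7.89216142e-05,
        1.48174691e-02,  2.75273385e-05]), 'tool_pos': array([ 0.15577055, -0.57881087,  0.21212849]), 'tcp_rot': array([ 9.91380473e-01,  1.31011043e-01, -5.08125701e-05, -9.28276494e-04]), 'wrist_force': array([-0.44488382, -0.54088579,  0.3457112 ]), 'moment': array([0.02940356, 0.00690658, 0.02447185]), 'grasp_force': 0.0, 'width': 0.9954125020216658}
scene {'fovy': 47.417373061909075, 'cx': 280.3103244269736, 'cy': 207.91464991115436, 'R': array([[ 0.71849788,  0.69544684,  0.01069967],
       [ 0.58145248, -0.59214123, -0.55792632],
       [-0.38167238,  0.40709023, -0.82982151]]), 't': array([-0.41925704, -0.22080317,  1.93033306])}
brush [([303.0, 131.0, 312.0, 172.0], 0.72)]
beaker [([295.0, 155.0, 314.0, 194.0], 0.97)]
tray [([166.0, 211.0, 267.0, 305.0], 0.96)]
brush_grip [([301.0, 133.0, 313.0, 169.0], 0.51), ([168.0, 212.0, 266.0, 306.0], 0.42)]
stand [([281.0, 154.0, 349.0, 222.0], 0.72)]
top {'fovy': 43.71974747000126, 'cx': 273.9339044563509, 'cy': 205.39656169688288, 'R': array([[-2.00604058e-02, -9.99787791e-01, -4.68534706e-03],
       [-9.76936147e-01,  2.05979108e-02, -2.12535859e-01],
       [ 2.12587265e-01,  3.13729335e-04, -9.77142035e-01]]), 't': array([-0.00434677,  0.61832347,  1.59483449])}
brush [([172.0, 238.0, 200.0, 258.0], 0.85)]
beaker [([180.0, 235.0, 202.0, 262.0], 0.74), ([246.0, 145.0, 272.0, 176.0], 0.65)]
tray [([279.0, 212.0, 384.0, 293.0], 0.98), ([175.0, 238.0, 197.0, 260.0], 0.16)]
brush_grip [([176.0, 240.0, 201.0, 259.0], 0.87)]
stand [([179.0, 185.0, 219.0, 274.0], 0.83)]
```

```bash
python3 - <<'E'
import cv2,numpy as np
a=cv2.imread('pics/scene0.png');b=cv2.imread('pics/top0.png')
c=cv2.resize(a[100:250,240:390],(600,600),interpolation=cv2.INTER_CUBIC)
cv2.imwrite('pics/scene0c.png',c)
d=cv2.resize(b[130:310,150:400],(800,576),interpolation=cv2.INTER_CUBIC);cv2.imwrite('pics/top0c.png',d)
E
```

```text
(no output)
```

View pics/scene0.png

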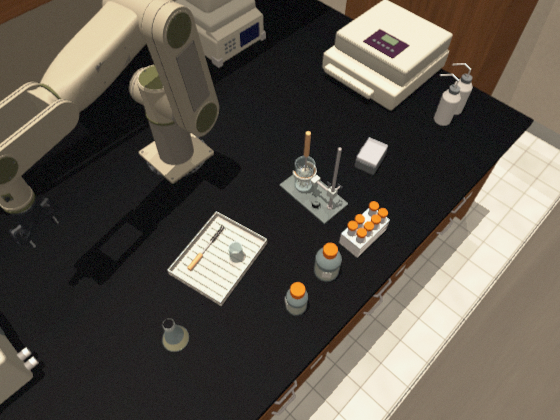

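View pics/scene0c.png

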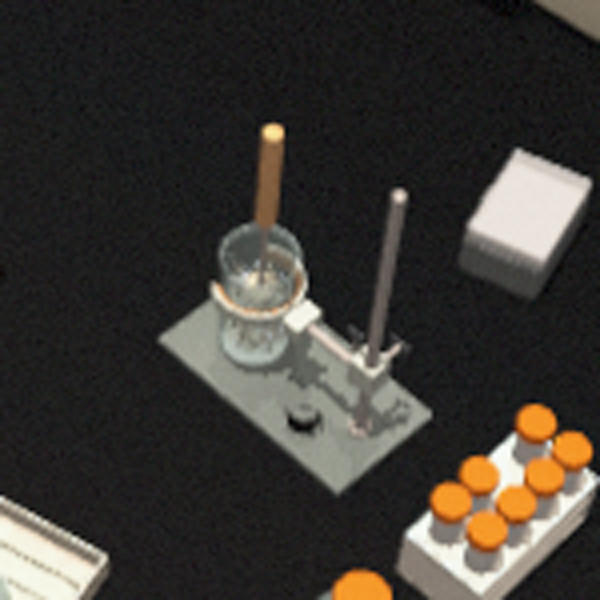

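View pics/top0c.png

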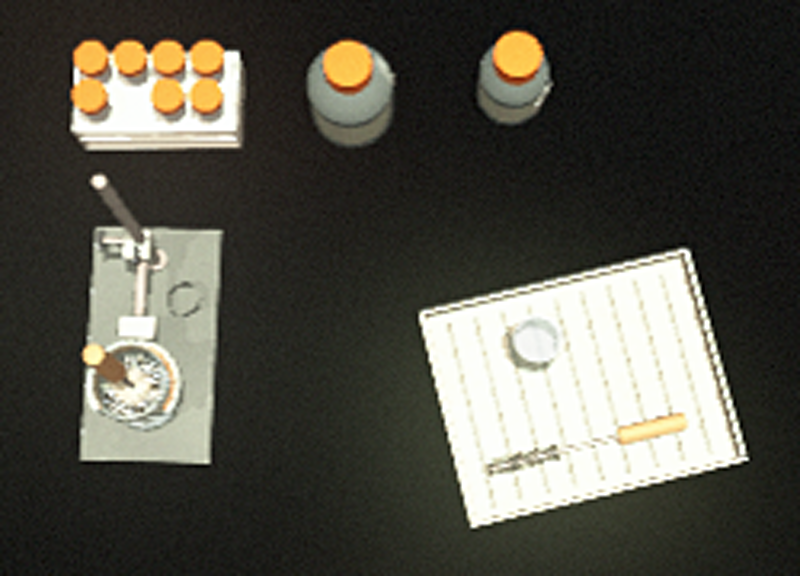

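The scene shows the brush handle end at about (308,133) and the beaker rim at about (305,163). In the top view the handle end is at about (179,241) and the rim centre at about (192,249). The stand's rod lies away from the robot, and the tray is to the right with a small beaker and the tube brush in it.

```bash
python3 - <<'E'
from h import *
S=camera_params('scene');T=camera_params('top')
s=lambda u,v:(S,(240+u/4,100+v/4)); t=lambda u,v:(T,(150+u/3.2,130+v/3.2))
for n,a,b in [('end',(273,131),(93,355)),('hlow',(265,226),(128,384)),('rim',(261,252),(135,382)),('rodtop',(400,193),(98,181))]:
    X=tri([s(*a),t(*b)]); print(n,X, [np.round(proj(o[0],X)-o[1],1) for o in (s(*a),t(*b))])
def plane(o,z):
    c,d=ray(*o); return c+d*(z-c[2])/d[2]
for uv in [(422,315),(687,252),(747,460),(472,525)]: print('tray',plane(t(*uv),.03))
for uv in [(95,229),(222,230),(211,463),(80,461)]: print('base',plane(t(*uv),.01))
print('smallbk',plane(t(533,340),.07)); print('rim z.14',plane(t(135,382),.14))
print('stopper',plane(t(184,298),.038))
E
```

```text
end [0.47610118 0.24014867 0.29621426] [array([-0.2,  0. ]), array([-0.2, -0.1])]
hlow [0.47170442 0.23612307 0.17071954] [array([-1.9,  0.5]), array([-1.9, -1.4])]
rim [0.47572242 0.23232132 0.14197758] [array([-1.2,  0.3]), array([-1.2, -0.9])]
rodtop [0.61605439 0.23105012 0.33809942] [array([-0.2,  0.1]), array([-0.2, -0.2])]
tray [ 0.54972705 -0.04104651  0.03      ]
tray [ 0.60873144 -0.31060726  0.03      ]
tray [ 0.39829331 -0.3577429   0.03      ]
tray [ 0.34061052 -0.08507768  0.03      ]
base [0.6498418 0.2929104 0.01     ]
base [0.64602715 0.16221123 0.01      ]
base [0.40785707 0.17269311 0.01      ]
base [0.41252115 0.30357075 0.01      ]
smallbk [ 0.5158562  -0.14829084  0.07      ]
rim z.14 [0.47324222 0.22897394 0.14      ]
stopper [0.5706013  0.19717002 0.038     ]
```

```bash
cat > rec.py <<'E'
from h import *
import json
s=read_state();open('log.jsonl','a').write(json.dumps([list(s['joints']),list(s['tool_pos']),list(s['tcp_rot'])])+'\n')
print(s['time_s'],np.round(s['joints'],4),np.round(s['tool_pos'],4),np.round(s['tcp_rot'],4))
E
python3 rec.py
python3 -m jog '[[[14,-8,-10],[0,0,0],8.5],[[14,-8,-10],[0,0,0],8.5],[[14,-8,-10],[0,0,0],8.5],[[14,-8,-10],[0,0,0],8.5]]'; python3 rec.py
python3 -m jog '[[[12,-7,-8],[0,20,0],8.5],[[24,-12,-8],[0,20,0],8.5],[[24,-12,-8],[0,20,0],8.5],[[24,-12,-8],[0,20,0],8.5],[[24,-12,-8],[0,20,0],8.5]]'; python3 rec.py
python3 -m jog '[[[0,0,0],[20,0,0],8.5],[[0,0,0],[20,0,0],8.5],[[0,0,0],[20,0,0],8.5]]'; python3 rec.py
```

```text
0.6 [-1.3934  0.1304  1.4882 -0.      1.523  -0.0854] [ 0.1559 -0.5794  0.2132] [ 0.9914  0.131  -0.     -0.    ]
time_s: 1.0
tool_pos: [0.2717, -0.4645, 0.3153]
tcp_rot: [0.991, 0.131, 0.0, 0.001]
wrist_force: [0.5, -0.9, 0.0]
width: 0.993
grasp_force: 0.0
1.0 [-1.1370e+00 -5.8900e-02  1.4981e+00  4.0000e-04  1.7006e+00  1.7060e-01] [ 0.2717 -0.4645  0.3153] [9.913e-01 1.312e-01 5.000e-04 8.000e-04]
time_s: 1.5
tool_pos: [0.448, -0.3069, 0.3863]
tcp_rot: [0.976, 0.128, 0.172, -0.022]
wrist_force: [1.5, -0.0, 0.7]
width: 0.993
grasp_force: 0.0
1.5 [-0.9241 -0.2383  1.5736  0.3242  1.6644  0.4398] [ 0.448  -0.3069  0.3863] [ 0.9764  0.1279  0.1724 -0.0224]
time_s: 1.8
tool_pos: [0.4479, -0.3077, 0.383]
tcp_rot: [0.957, 0.157, 0.146, -0.197]
wrist_force: [0.4, -1.2, -1.6]
width: 0.995
grasp_force: 0.0
1.8 [-0.996   0.099   1.2986  0.4617  1.9653  0.3812] [ 0.4479 -0.3077  0.383 ] [ 0.9568  0.1573  0.1456 -0.1965]
```

```bash
cat > kin.py <<'E'
import numpy as np, json
from scipy.spatial.transform import Rotation as Ro
from scipy.optimize import least_squares
Z=lambda a:Ro.from_euler('z',a).as_matrix(); Y=lambda a:Ro.from_euler('y',a).as_matrix()
def fk(q,p,R0):
    a1,d1,e,L2,a3,L4,L6=p
    R1=Z(q[0]);R2=R1@Y(q[1]);R3=R2@Y(q[2]);R=R3@Z(q[3])@Y(q[4])@Z(q[5])
    return R1@[a1,0,d1]+R2@[0,e,L2]+R3@[a3,0,L4]+R@[0,0,L6], R@R0
LOG=[json.loads(l) for l in open('log.jsonl')]
def R0s(): return [fk(q,[0]*7,np.eye(3))[1].T@Ro.from_quat(o).as_matrix() for q,_,o in LOG]
def fit():
    f=lambda p:np.concatenate([fk(q,p,np.eye(3))[0]-t for q,t,_ in LOG])
    r=least_squares(lambda p:np.concatenate([f(p),1e-4*(p-[0.03,.4,0,.4,0,.4,.3])]),[.03,.4,0,.4,0,.4,.3]); return r.x,np.abs(f(r.x)).max()
if __name__=='__main__':
    for r in R0s(): print(np.round(r,3).tolist())
    print(fit())
E
python3 kin.py
```

```text
[[0.0, -1.0, -0.0], [1.0, 0.0, 0.0], [-0.0, -0.0, 1.0]]
[[-0.0, -1.0, 0.0], [1.0, 0.0, 0.0], [-0.0, 0.0, 1.0]]
[[0.0, -1.0, -0.0], [1.0, 0.0, 0.0], [-0.0, 0.0, 1.0]]
[[0.0, -1.0, 0.0], [1.0, 0.0, 0.0], [-0.0, 0.0, 1.0]]
(array([4.03241183e-08, 3.18100011e-01, 5.11999996e-02, 3.69099995e-01,
       6.15999999e-02, 5.53399959e-01, 3.82900002e-01]), np.float64(6.328197160732074e-09))
```

```bash
cat > ik.py <<'E'
from kin import *
P,_=fit(); R0=np.array([[0,-1,0],[1,0,0],[0,0,1.]])
lo=np.array([-2.96,-.89,.02,-1.34,0,-2.66]);hi=np.array([2.96,2.26,2.5,4.48,2.73,2.66])
def err(q,T):
    p,R=fk(q,P,R0); return np.r_[(p-T[0])*5,Ro.from_matrix(R.T@T[1]).as_rotvec()]
def ik(T,q0):
    r=least_squares(err,np.clip(q0,lo+.01,hi-.01),args=(T,),bounds=(lo,hi)); return r.x,np.abs(r.fun).max()
def Rt(yaw,pitch,s,roll=0): # tool z dir yaw/pitch(down+), tool x = s*up ; roll about tool z
    z=np.array([np.cos(yaw)*np.cos(pitch),np.sin(yaw)*np.cos(pitch),-np.sin(pitch)]); y=s*np.cross([0,0,1],z)*-1
    y=np.cross(z,s*np.array([0,0,1.])); y/=np.linalg.norm(y); x=np.cross(y,z)
    return np.column_stack([x,y,z])@Z(roll)
E
cat > plan.py <<'E'
from ik import *
q0=np.array([-0.996,.099,1.2986,.4617,1.9653,.3812]); G=np.array([.474,.236,.245]); rng=np.random.default_rng(0)
seeds=[q0]+[rng.uniform(lo,hi) for _ in range(5)]
marg=lambda q:np.min(np.minimum(q-lo,hi-q))
for yd in range(0,180,20):
  for s in (1,-1):
    best=None
    for sd in seeds:
        R=Rt(np.radians(yd),0,s); q,e=ik((G,R),sd)
        if e>1e-4: continue
        qq=[q];ok=True
        for dz in (.07,.12,.17):
            q,e=ik((G+[0,0,dz],R),q); ok&=e<1e-4; qq.append(q)
        if not ok: continue
        for rs in (1,-1):
            Rr=R@Z(rs*np.pi/2); q2,e2=ik((G+[0,0,.17],R@Z(rs*np.pi/4)),qq[-1]); q2,e2=ik((G+[0,0,.17],Rr),q2)
            b=-s*Rr[:,0] # brush direction grip->tip = -(end dir)=-s*toolx
            m=min(map(marg,qq+[q2]))
            if e2<1e-4 and (best is None or m>best[0]): best=(m,rs,np.round(b,2),np.round(qq[0],2),np.round(qq[-1],2),np.round(q2,2))
    print(yd,s,best)
E
python3 plan.py
```

```text
0 1 None
0 -1 None
20 1 None
20 -1 None
40 1 None
40 -1 None
60 1 None
60 -1 None
80 1 (np.float64(0.34601550020599303), 1, array([-0.98,  0.17, -0.  ]), array([-0.45,  0.22,  2.14,  1.37,  1.77, -0.8 ]), array([-0.45, -0.16,  2.12,  1.46,  1.83, -0.4 ]), array([-0.45, -0.16,  2.12,  1.46,  1.83,  1.17]))
80 -1 None
100 1 (np.float64(0.6796274468953971), 1, array([-0.98, -0.17, -0.  ]), array([-0.35,  0.48,  1.79,  1.22,  1.96, -0.76]), array([-0.35,  0.18,  1.78,  1.36,  2.05, -0.44]), array([-0.35,  0.18,  1.78,  1.36,  2.05,  1.13]))
100 -1 None
120 1 (np.float64(0.4627847025566254), 1, array([-0.87, -0.5 , -0.  ]), array([-0.22,  0.71,  1.44,  1.11,  2.17, -0.72]), array([-0.22,  0.46,  1.43,  1.29,  2.27, -0.42]), array([-0.22,  0.46,  1.43,  1.29,  2.27,  1.15]))
120 -1 None
140 1 (np.float64(0.24119989217826587), 1, array([-0.64, -0.77, -0.  ]), array([-0.08,  0.92,  1.1 ,  1.02,  2.39, -0.69]), array([-0.08,  0.71,  1.09,  1.27,  2.49, -0.38]), array([-0.08,  0.71,  1.09,  1.27,  2.49,  1.19]))
140 -1 None
160 1 (np.float64(0.016170454978073234), 1, array([-0.34, -0.94, -0.  ]), array([ 0.06,  1.12,  0.77,  0.95,  2.62, -0.69]), array([ 0.06,  0.93,  0.75,  1.32,  2.71, -0.28]), array([0.06, 0.93, 0.75, 1.32, 2.71, 1.3 ]))
160 -1 None
```

```bash
cat > plan2.py <<'E'
from ik import *
qs=np.array([-0.35,.18,1.78,1.36,2.05,-.44]); C=np.array([.474,-.199,0])
marg=lambda q:np.min(np.minimum(q-lo,hi-q))
for yd in range(40,180,20):
  for rs in (1,-1):
    for z in (.28,.34):
      R=Rt(np.radians(yd),0,1)@Z(rs*np.pi/2); T=C-.19*(-R[:,0])+[0,0,z]
      q,e=ik((T,R),qs+[-.4,0,0,0,0,rs*1.57])
      if e<1e-4: print(yd,rs,z,np.round(T,3),np.round(q,2),round(marg(q),2))
# start pose -> pregrasp, yaw 100
R=Rt(np.radians(100),0,1); G=np.array([.474,.236,.245])
for d in (.25,.15,.1,0):
    T=G-d*R[:,2]; q,e=ik((T,R),[-.35,.48,1.79,1.22,1.96,-.76]); print(d,np.round(T,3),e<1e-4,np.round(q,2))
import sys; sys.path.insert(0,'.'); from rig import read_state
s=read_state(); A=Ro.from_quat(s['tcp_rot']).as_matrix()
T=G-.15*R[:,2]+[0,0,.03]
print('shift cm',np.round(100*A.T@(T-s['tool_pos']),2),'turn',np.round(np.degrees(Ro.from_matrix(A.T@R).as_rotvec()),2))
E
python3 plan2.py
```

```text
40 1 0.28 [ 0.596 -0.345  0.28 ] [-1.17  0.63  1.48  1.41  1.83  1.01] 0.9
40 1 0.34 [ 0.596 -0.345  0.34 ] [-1.17  0.54  1.48  1.44  1.84  1.11] 0.89
40 -1 0.28 [ 0.352 -0.053  0.28 ] [-1.55 -0.25  2.5   1.11  2.08 -2.37] 0.0
60 1 0.28 [ 0.639 -0.294  0.28 ] [-1.02  0.87  1.1   1.36  2.02  1.12] 0.71
60 1 0.34 [ 0.639 -0.294  0.34 ] [-1.02  0.79  1.11  1.4   2.04  1.2 ] 0.69
60 -1 0.28 [ 0.309 -0.104  0.28 ] [-1.42  0.17  2.09  0.9   2.21 -2.5 ] 0.16
60 -1 0.34 [ 0.309 -0.104  0.34 ] [-1.42  0.03  2.1   0.98  2.29 -2.36] 0.3
80 1 0.28 [ 0.661 -0.232  0.28 ] [-0.86  1.11  0.72  1.36  2.23  1.24] 0.5
80 1 0.34 [ 0.661 -0.232  0.34 ] [-0.86  1.04  0.72  1.42  2.24  1.33] 0.49
80 -1 0.28 [ 0.287 -0.166  0.28 ] [-1.27  0.47  1.72  0.73  2.39 -2.57] 0.09
80 -1 0.34 [ 0.287 -0.166  0.34 ] [-1.27  0.36  1.72  0.81  2.46 -2.46] 0.2
100 1 0.28 [ 0.661 -0.166  0.28 ] [-0.7   1.37  0.3   1.46  2.44  1.42] 0.28
100 1 0.34 [ 0.661 -0.166  0.34 ] [-0.7   1.3   0.31  1.53  2.44  1.52] 0.29
100 -1 0.34 [ 0.287 -0.232  0.34 ] [-1.12  0.63  1.34  0.63  2.65 -2.57] 0.08
0.25 [ 0.517 -0.01   0.245] True [-0.66  0.77  1.34  1.05  2.26 -0.73]
0.15 [0.5   0.088 0.245] True [-0.55  0.63  1.56  1.1   2.14 -0.76]
0.1 [0.491 0.138 0.245] True [-0.49  0.57  1.64  1.13  2.09 -0.77]
0 [0.474 0.236 0.245] True [-0.35  0.48  1.79  1.22  1.96 -0.76]
shift cm [ 10.71 -29.15  27.34] turn [ 55.84  44.47 -58.52]
```

```bash
python3 -m jog '[[[10.7,-29.2,27.3],[56,44.5,-58.5],8.5],[[10.7,-29.2,27.3],[56,44.5,-58.5],8.5],[[10.7,-29.2,27.3],[56,44.5,-58.5],8.5],[[10.7,-29.2,27.3],[56,44.5,-58.5],8.5],[[10.7,-29.2,27.3],[56,44.5,-58.5],8.5],[[10.7,-29.2,27.3],[56,44.5,-58.5],8.5],[[10.7,-29.2,27.3],[56,44.5,-58.5],8.5],[[10.7,-29.2,27.3],[56,44.5,-58.5],8.5],[[10.7,-29.2,27.3],[56,44.5,-58.5],8.5],[[10.7,-29.2,27.3],[56,44.5,-58.5],8.5],[[10.7,-29.2,27.3],[56,44.5,-58.5],8.5],[[10.7,-29.2,27.3],[56,44.5,-58.5],8.5]]'
python3 rec.py; python3 - <<'E'
from h import *
P,im=snap('wrist','w1'); print(P['R'].tolist(),P['t'])
for q in ['brush','beaker','brush_grip']: print(q,[(np.round(r['rect']).tolist(),round(r['p'],2)) for r in recognise('wrist',q)[:2]])
for n,X in [('end',[.476,.24,.3]),('hlow',[.475,.236,.17]),('rim',[.474,.232,.14])]: print(n,proj(P,X))
E
```

```text
time_s: 3.0
tool_pos: [0.5008, 0.0884, 0.2724]
tcp_rot: [0.455, 0.543, 0.453, -0.542]
wrist_force: [-0.2, -0.1, -1.1]
width: 0.991
grasp_force: 0.0
3.0 [-0.5505  0.5851  1.5599  1.1182  2.1609 -0.7138] [0.5008 0.0884 0.2724] [ 0.455   0.5426  0.453  -0.5416]
[[0.9843840938060003, 0.17603216428834273, -0.0007956115270952464], [0.054992838624389244, -0.31181093666539433, -0.9485513836771744], [-0.16722363338288052, 0.9336951413131653, -0.31662223473157514]] [-0.51000132  0.28338614  0.26554355]
brush [([272.0, 162.0, 286.0, 314.0], 0.64)]
beaker [([247.0, 280.0, 307.0, 363.0], 0.83)]
brush_grip [([269.0, 166.0, 288.0, 313.0], 0.77), ([323.0, 245.0, 375.0, 297.0], 0.6)]
end [276.36383654 164.29425068]
hlow [274.98997508 272.67404607]
rim [273.64373638 295.87299298]
```

View pics/w1.png

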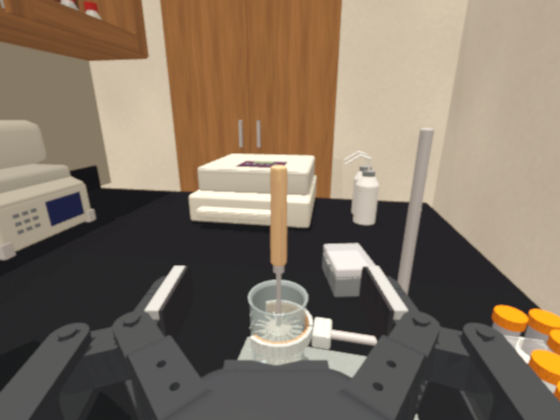

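The wrist view shows the handle's end at about (279,168), its lower end at (278.5,265) and the beaker's rim centred at about (278,297). The open fingers straddle the handle.

```bash
python3 - <<'E'
from h import *
from scipy.spatial.transform import Rotation as Ro
S=camera_params('scene');T=camera_params('top');W=camera_params('wrist')
s=lambda u,v:(S,(240+u/4,100+v/4)); t=lambda u,v:(T,(150+u/3.2,130+v/3.2))
for n,a,b,c in [('end',(273,131),(93,355),(279,168)),('hlow',(265,226),(128,384),(278.7,265)),('rim',(261,252),(135,382),(278,297))]:
    O=[s(*a),t(*b),(W,c)]; X=tri(O); print(n,np.round(X,4),[np.round(proj(o[0],X)-o[1],1) for o in O], 'S+W',np.round(tri([O[0],O[2]]),4),'T+W',np.round(tri(O[1:]),4))
st=read_state();A=Ro.from_quat(st['tcp_rot']).as_matrix();print(np.round(A,3),100*A.T@(np.array([.476,.236,.245])-st['tool_pos']))
E
```

```text
end [0.4775 0.2397 0.2979] [array([ 0.1, -0. ]), array([-0.1, -0.7]), array([-2. ,  0.3])] S+W [0.479  0.2384 0.299 ] T+W [0.4776 0.2399 0.2978]
hlow [0.4755 0.2341 0.1797] [array([-1.3, -0.3]), array([-1.7, -3.2]), array([-4.4,  2.3])] S+W [0.481  0.2348 0.1827] T+W [0.4735 0.2307 0.1828]
rim [0.4773 0.2326 0.1404] [array([-0.9,  0.8]), array([-1.2, -1.3]), array([-2.6, -0.9])] S+W [0.4781 0.2377 0.1377] T+W [0.477  0.2302 0.1399]
[[-0.004  0.985 -0.171]
 [ 0.009  0.171  0.985]
 [ 1.     0.002 -0.01 ]] [-2.93242989  0.06831392 15.12825469]
```

```bash
python3 -m jog '[[[-2.6,0.3,2],[0,0,0],8.5],[[-2.6,0.3,5],[0,0,0],8.5],[[-2.6,0.3,8.5],[0,0,0],8.5],[[-2.6,0.3,12],[0,0,0],8.5],[[-2.6,0.3,14],[0,0,0],8.5],[[-2.6,0.3,15],[0,0,0],8.5],[[-2.6,0.3,15],[0,0,0],8.5]]'; python3 rec.py
python3 - <<'E'
from h import *
snap('wrist','w2')
E
```

```text
time_s: 3.9
tool_pos: [0.4778, 0.2358, 0.2487]
tcp_rot: [0.456, 0.544, 0.454, -0.539]
wrist_force: [0.5, -0.3, 0.6]
width: 1.0
grasp_force: 0.0
3.9 [-0.3452  0.4711  1.778   1.22    1.9619 -0.7537] [0.4778 0.2358 0.2487] [ 0.4557  0.5445  0.4536 -0.5386]
```

View pics/w2.png

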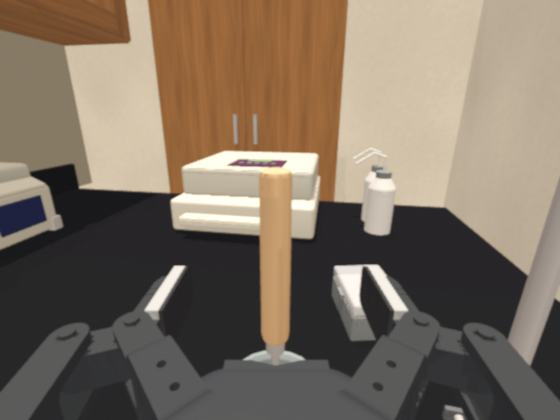

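The handle (columns 261–290) is centred between the open pads, so I close the fingers.

```bash
python3 -m jog '[[[0,0,0],[0,0,0],0],[[0,0,0],[0,0,0],0],[[0,0,0],[0,0,0],0],[[0,0,0],[0,0,0],0],[[0,0,0],[0,0,0],0],[[0,0,0],[0,0,0],0],[[0,0,0],[0,0,0],0],[[0,0,0],[0,0,0],0]]'; python3 - <<'E'
from h import *
from ik import *
P2,im=snap('wrist','w3'); s=read_state(); A=Ro.from_quat(s['tcp_rot']).as_matrix(); print(s['time_s'],s['tool_pos'],s['width'],s['grasp_force'],s['wrist_force']); print('up 7cm:',7*A.T@[0,0,1],proj(P2,s['tool_pos']))
E
```

```text
time_s: 4.75
tool_pos: [0.478, 0.2356, 0.248]
tcp_rot: [0.456, 0.544, 0.454, -0.539]
wrist_force: [1.4, -0.1, 0.2]
width: 0.001
grasp_force: 0.0
4.8 [0.47800171 0.23556314 0.24797358] 0.00028561764999656937 0.0 [-0.003714    0.79386224 -0.28044047]
up 7cm: [ 6.99980672  0.01393442 -0.05011666] [273.05880712 251.70252407]
```

View pics/w3.png

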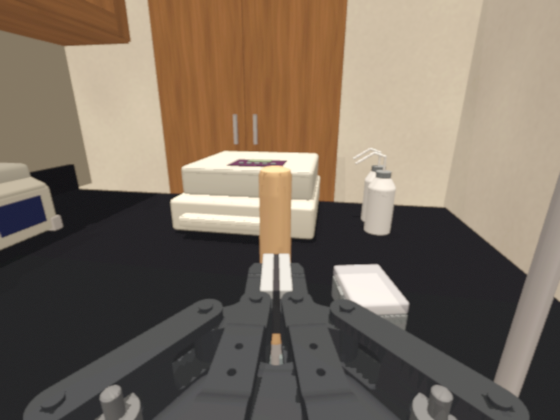

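The jaws shut in front of the handle without touching it, so the handle must be farther along the tool axis than I measured. I'll re-measure it with the wrist views (handle columns 260–291 here).

```bash
python3 - <<'E'
from h import *
W=camera_params('wrist');s=read_state();S=camera_params('scene');T=camera_params('top')
k=K(W);print(k,'cam',-np.array(W['R']).T@W['t'])
im=cv2.imread('pics/w2.png').astype(int); m=(im[:,:,2]-im[:,:,0]>50)
for r in (180,200,220,250,280,310,335):
    c=np.where(m[r,230:320])[0]+230; print(r,c.min(),c.max())
c=np.where(m[:,276])[0]; print('rows',c[c>140].min(),c[c>140].max())
R=np.array(W['R']); 
# width-based
for r,w in ((200,0),(300,0)):
    c=np.where(m[r,230:320])[0]+230; w=c.max()-c.min()+1; u=(c.max()+c.min())/2
    z=k[0,0]*19e-3/w; X=R.T@(np.linalg.inv(k)@[u,r,1]*z-W['t']); print('by width',w,np.round(X,4))
print(np.round([proj(W,[.478,.24,.3]),proj(W,[.478,.26,.3]),proj(W,[.478,.28,.3])],1))
print('tri w2 end+S', tri([(W,(276,172)),(S,(308.25,132.75))]), tri([(W,(276,172)),(T,(179.1,240.9))]))
print('fingertip proj',proj(W,s['tool_pos']+.019*np.array([-.17,.985,-.01])))
E
```

```text
[[292.97545774   0.         275.82953731]
 [  0.         292.97545774 210.6403163 ]
 [  0.           0.           1.        ]] cam [0.50729462 0.07760339 0.32873157]
180 259 291
200 260 319
220 260 291
250 260 290
280 260 290
310 261 289
335 262 288
rows 141 345
by width 60 [0.4962 0.166  0.3022]
by width 29 [0.4788 0.2381 0.2117]
[[274.4 165.1]
 [280.1 159.7]
 [284.7 155.3]]
tri w2 end+S [0.47788962 0.24003647 0.29662299] [0.47741529 0.24004904 0.295766  ]
fingertip proj [273.40514356 239.10917345]
```

```bash
python3 - <<'E'
from h import *
out=[]
s=read_state();print(s['width'],s['grasp_force'])
tip=s['tool_pos']+.019*np.array([-.17,.985,-.01])
for n,(x,y) in (('scene',(270,110)),('top',(155,215))):
    P,im=snap(n,n+'1'); c=cv2.resize(im[y:y+75,x:x+75,::-1],(396,396),interpolation=cv2.INTER_CUBIC); out.append(c)
    for X in (s['tool_pos'],tip): print(n,(proj(P,X)-[x,y])*396/75)
cv2.imwrite('pics/both1.png',np.hstack(out))
E
```

```text
0.00028561764999656937 0.0
scene [194.18573336 176.78832865]
scene [209.81286392 158.94410476]
top [151.67287836 145.99157043]
top [116.06217577 152.86746617]
```

View pics/both1.png

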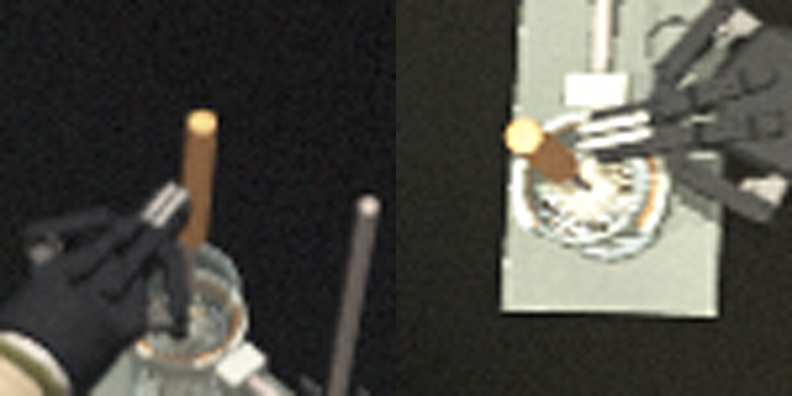

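```bash
python3 - <<'E'
from h import *
from scipy.spatial.transform import Rotation as Ro
s=read_state();S=camera_params('scene');T=camera_params('top');W=camera_params('wrist');A=Ro.from_quat(s['tcp_rot']).as_matrix();k=75/396
for n,a,b,c in (('tip',(181,187),(183,138),(276,255)),('root',(147,221),(251,124),(277,295))):
    O=[(S,(270+a[0]*k,110+a[1]*k)),(T,(155+b[0]*k,215+b[1]*k)),(W,c)]
    X=tri(O);print(n,np.round(X,4),'tool frame',np.round(A.T@(X-s['tool_pos']),4),[np.round(proj(o[0],X)-o[1],1) for o in O])
    for i in ((0,1),(0,2),(1,2)): X=tri([O[j] for j in i]); print(i,np.round(A.T@(X-s['tool_pos']),4))
E
```

```text
tip [0.4818 0.2183 0.2548] tool frame [ 0.0067  0.0007 -0.0177] [array([0., 0.]), array([-0.1, -0.3]), array([-1.9,  0.2])]
(0, 1) [ 0.0062  0.0001 -0.0175]
(0, 2) [ 0.0075  0.0014 -0.0185]
(1, 2) [ 0.0065  0.0008 -0.0177]
root [0.4878 0.1817 0.2559] tool frame [ 0.0075  0.0003 -0.0548] [array([0.4, 0.2]), array([ 0.2, -0.2]), array([-4.4, -1.3])]
(0, 1) [ 0.0082 -0.0006 -0.0547]
(0, 2) [ 0.0105  0.0012 -0.0583]
(1, 2) [ 0.0059  0.0013 -0.0538]
```

The pads are about 36 mm behind the reported TCP; scene, top and wrist views all agree. The handle measurement was right, so I open, advance about 39 mm more and check the later poses with this offset.

```bash
python3 -m jog '[[[0,0,0],[0,0,0],6],[[0,0,0],[0,0,0],6],[[0,0,0],[0,0,0],6],[[0,0,0],[0,0,0],6],[[0,0,0],[0,0,0],6],[[0,0,1.5],[0,0,0],6],[[0,0,3],[0,0,0],6],[[0,0,3.9],[0,0,0],6],[[0,0,3.9],[0,0,0],6]]' ; python3 - <<'E'
from ik import *
from rig import read_state
s=read_state();q=s['joints'];p=s['tool_pos'];A=Ro.from_quat(s['tcp_rot']).as_matrix()
marg=lambda q:round(np.min(np.minimum(q-lo,hi-q)),2)
for dz in (.07,.12,.17,.2):
    q,e=ik((p+[0,0,dz],A),q); print(dz,e<1e-4,np.round(q,2),marg(q))
C=np.array([.474,-.199,0])
for yd in (40,50,60,70,80):
    R=Rt(np.radians(yd),0,1)@Z(np.pi/2); T=C+.19*R[:,0]+[0,0,.32]+.0365*R[:,2]; q,e=ik((T,R),[-1,.8,1.1,1.4,2,1.2]); print(yd,T,e<1e-4,np.round(q,2),marg(q))
E
```

```text
time_s: 5.8
tool_pos: [0.4702, 0.2756, 0.2476]
tcp_rot: [0.455, 0.544, 0.453, -0.54]
wrist_force: [0.4, 0.3, -0.8]
width: 0.707
grasp_force: 0.0
0.07 True [-0.28  0.31  1.83  1.31  1.95 -0.62] 0.67
0.12 True [-0.28  0.22  1.83  1.34  1.97 -0.52] 0.67
0.17 True [-0.28  0.15  1.81  1.38  1.99 -0.42] 0.69
0.2 True [-0.28  0.11  1.79  1.41  2.   -0.36] 0.71
40 [ 0.62409027 -0.3210867   0.32      ] True [-1.12  0.55  1.5   1.45  1.79  1.07] 0.94
50 [ 0.64301019 -0.29316902  0.32      ] True [-1.05  0.67  1.33  1.42  1.89  1.12] 0.84
60 [ 0.65679483 -0.26239007  0.32      ] True [-0.97  0.78  1.16  1.4   1.99  1.16] 0.74
70 [ 0.66502533 -0.22968505  0.32      ] True [-0.9   0.89  1.    1.38  2.09  1.2 ] 0.64
80 [ 0.66745163 -0.19604767  0.32      ] True [-0.82  0.99  0.83  1.38  2.2   1.25] 0.53
```

```bash
python3 -m jog '[[[0,0,0],[0,0,0],0],[[0,0,0],[0,0,0],0],[[0,0,0],[0,0,0],0],[[0,0,0],[0,0,0],0],[[0,0,0],[0,0,0],0],[[0,0,0],[0,0,0],0]]'; python3 - <<'E'
from h import *
out=[]
for n,(x,y) in (('scene',(270,110)),('top',(155,215))):
    P,im=snap(n,n+'2'); out.append(cv2.resize(im[y:y+75,x:x+75,::-1],(396,396),interpolation=cv2.INTER_CUBIC))
cv2.imwrite('pics/both2.png',np.hstack(out)); s=read_state(); print(s['width'],s['grasp_force'],s['wrist_force'],s['moment'])
E
```

```text
time_s: 6.4
tool_pos: [0.4715, 0.2738, 0.2478]
tcp_rot: [0.456, 0.544, 0.454, -0.539]
wrist_force: [0.0, -0.9, 1.2]
width: 0.197
grasp_force: 58.4
0.19984555555010572 58.386449217796326 [-0.52442904 -0.10143301  0.61429687] [-0.38086172 -0.04242097 -0.00396854]
```

View pics/both2.png

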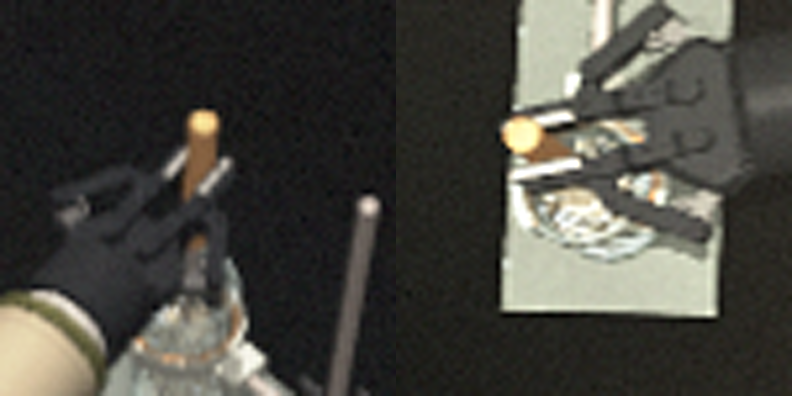

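The brush is gripped: the pads sit on both sides of the handle, 17 mm open, at 58 N. Now the first stroke.

```bash
python3 -m jog '[[[1,0,0],[0,0,0],0],[[2.5,0,0],[0,0,0],0],[[4,0,0],[0,0,0],0],[[5.5,0,0],[0,0,0],0],[[7,0,-0.1],[0,0,0],0],[[7,0,-0.1],[0,0,0],0],[[7,0,-0.1],[0,0,0],0]]'; python3 - <<'E'
from h import *
out=[]
for n,(x,y) in (('scene',(270,110)),('top',(155,215))):
    P,im=snap(n,n+'3'); out.append(cv2.resize(im[y:y+75,x:x+75,::-1],(396,396),interpolation=cv2.INTER_CUBIC))
cv2.imwrite('pics/both3.png',np.hstack(out))
E
```

```text
time_s: 7.2
tool_pos: [0.4713, 0.2734, 0.3179]
tcp_rot: [0.456, 0.544, 0.454, -0.539]
wrist_force: [-0.7, 0.2, -1.6]
width: 0.2
grasp_force: 58.4
```

View pics/both3.png

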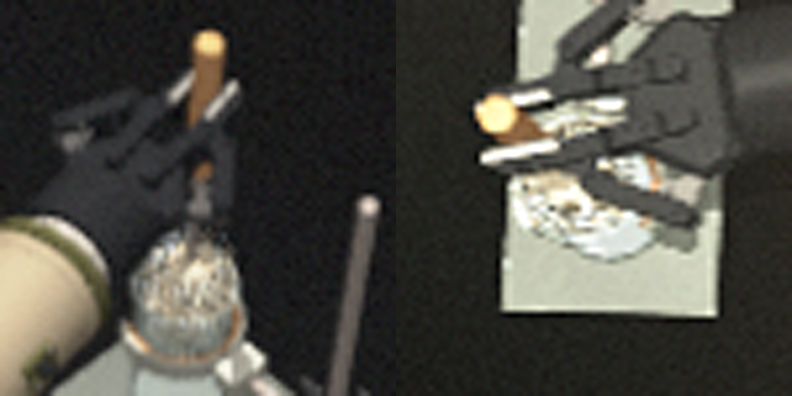

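The brush rose with the hand, and the bristles stand at and above the mouth. I lower it to the floor and do the second stroke.

```bash
python3 -m jog '[[[-1.5,0,0],[0,0,0],0],[[-3,0,0],[0,0,0],0],[[-4.5,0,0],[0,0,0],0],[[-5.7,0,0.1],[0,0,0],0],[[-6.6,0,0.1],[0,0,0],0],[[-7,0,0.1],[0,0,0],0],[[-7,0,0.1],[0,0,0],0],[[-7,0,0.1],[0,0,0],0]]'
python3 -m jog '[[[-0.1,0,0],[0,0,0],0],[[-0.2,0,0],[0,0,0],0],[[-0.2,0,0],[0,0,0],0]]'
```

```text
time_s: 8.1
tool_pos: [0.4713, 0.2739, 0.2478]
tcp_rot: [0.456, 0.544, 0.454, -0.539]
wrist_force: [-0.4, 0.7, 1.2]
width: 0.203
grasp_force: 58.5
time_s: 8.4
tool_pos: [0.4716, 0.2738, 0.2478]
tcp_rot: [0.454, 0.544, 0.455, -0.539]
wrist_force: [-1.2, -0.6, 11.9]
width: 0.202
grasp_force: 58.6
```

```bash
python3 -m jog '[[[1,0,0],[0,0,0],0],[[2.5,0,0],[0,0,0],0],[[4,0,0],[0,0,0],0],[[5.5,0,0],[0,0,0],0],[[7.2,0,-0.1],[0,0,0],0],[[7.2,0,-0.1],[0,0,0],0],[[7.2,0,-0.1],[0,0,0],0]]'
python3 -m jog '[[[-1.5,0,0],[0,0,0],0],[[-3,0,0],[0,0,0],0],[[-4.5,0,0],[0,0,0],0],[[-5.7,0,0.1],[0,0,0],0],[[-6.6,0,0.1],[0,0,0],0],[[-7,0,0.1],[0,0,0],0],[[-7.2,0,0.1],[0,0,0],0],[[-7.2,0,0.1],[0,0,0],0],[[-7.2,0,0.1],[0,0,0],0]]'
```

```text
time_s: 9.1
tool_pos: [0.4713, 0.2734, 0.3179]
tcp_rot: [0.456, 0.544, 0.454, -0.538]
wrist_force: [0.4, -0.5, -0.9]
width: 0.199
grasp_force: 58.5
time_s: 10.0
tool_pos: [0.4715, 0.2738, 0.2478]
tcp_rot: [0.454, 0.544, 0.455, -0.54]
wrist_force: [-1.8, -0.7, 10.8]
width: 0.199
grasp_force: 58.8
```

Floor contact is confirmed again (11 N), so both strokes are done. I draw the brush out straight up.

```bash
python3 -m jog '[[[1.5,0,0],[0,0,0],0],[[4,0,0],[0,0,0],0],[[6.5,0,-0.1],[0,0,0],0],[[9,0,-0.1],[0,0,0],0],[[11.5,0,-0.1],[0,0,0],0],[[14,0,-0.1],[0,0,0],0],[[17,0,-0.1],[0,0,0],0],[[20,0,-0.1],[0,0,0],0],[[20,0,-0.1],[0,0,0],0],[[20,0,-0.1],[0,0,0],0]]'
python3 - <<'E'
from ik import *
from rig import read_state
s=read_state();q=s['joints'];p=s['tool_pos'];A=Ro.from_quat(s['tcp_rot']).as_matrix()
C=np.array([.474,-.199,0]); R=Rt(np.radians(60),0,1)@Z(np.pi/2); T=C+.19*R[:,0]+[0,0,.33]+.0365*R[:,2]
print('T',T); M=np.array([.56,0.0,.42])
print('mid',np.round(100*A.T@(M-p),1),'fin',np.round(100*A.T@(T-p),1),'rv',np.round(np.degrees(Ro.from_matrix(A.T@R).as_rotvec()),1))
rv=Ro.from_matrix(A.T@R).as_rotvec()
for i in range(1,11):
    f=i/10; X=p+(M-p)*min(1,2*f) if f<=.5 else M+(T-M)*(2*f-1)
    r=max(0,(f-.3)/.7); Rr=A@Ro.from_rotvec(rv*r).as_matrix(); q,e=ik((X,Rr),q); tip=X-.0365*Rr[:,2]-.23*Rr[:,0]; print(round(f,1),e<1e-4,np.round(q,2),'tip',np.round(tip,2))
E
```

```text
time_s: 11.0
tool_pos: [0.4708, 0.2743, 0.4459]
tcp_rot: [0.456, 0.545, 0.454, -0.538]
wrist_force: [0.5, -0.1, -1.0]
width: 0.201
grasp_force: 58.5
T [ 0.65679483 -0.26239007  0.33      ]
mid [ -2.8   4.  -28.5] fin [-12.1   9.  -56. ] rv [-31.   31.6  86.4]
0.1 True [-0.37  0.19  1.71  1.37  2.08 -0.39] tip [0.5  0.18 0.21]
0.2 True [-0.44  0.28  1.61  1.34  2.14 -0.4 ] tip [0.51 0.13 0.21]
0.3 True [-0.5   0.38  1.5   1.32  2.21 -0.4 ] tip [0.53 0.07 0.2 ]
0.4 True [-0.59  0.45  1.47  1.37  2.23 -0.18] tip [0.5  0.03 0.2 ]
0.5 True [-0.68  0.51  1.44  1.41  2.23  0.04] tip [ 0.46 -0.01  0.21]
0.6 True [-0.75  0.58  1.41  1.44  2.2   0.26] tip [ 0.44 -0.05  0.22]
0.7 True [-0.82  0.63  1.36  1.45  2.16  0.48] tip [ 0.42 -0.08  0.24]
0.8 True [-0.88  0.68  1.31  1.45  2.11  0.7 ] tip [ 0.41 -0.11  0.26]
0.9 True [-0.93  0.72  1.25  1.43  2.05  0.93] tip [ 0.42 -0.14  0.3 ]
1.0 True [-0.97  0.77  1.16  1.4   1.99  1.17] tip [ 0.44 -0.18  0.33]
```

```bash
python3 -m jog '[[[0,0,-2],[0,0,0],0],[[0,0.5,-5],[0,0,0],0],[[-0.5,1,-9],[0,0,0],0],[[-1,2,-13],[0,0,0],0],[[-1.5,2.5,-17],[0,0,0],0],[[-2,3,-21],[0,0,0],0],[[-2.5,3.5,-25],[0,0,0],0],[[-2.8,4,-27.5],[0,0,0],0],[[-2.8,4,-28.5],[0,0,0],0]]'
python3 -m jog '[[[-0.7,0.4,-2],[-2.6,2.6,7.2],0],[[-1.5,0.8,-4.5],[-5.2,5.3,14.4],0],[[-2.3,1.2,-7],[-7.8,7.9,21.6],0],[[-3.1,1.7,-9.5],[-10.3,10.5,28.8],0],[[-3.9,2.1,-12],[-12.9,13.2,36],0],[[-4.7,2.5,-14.5],[-15.5,15.8,43.2],0],[[-5.4,2.9,-16.5],[-18.1,18.4,50.4],0],[[-6.2,3.3,-19],[-20.7,21.1,57.6],0],[[-7,3.8,-21.5],[-23.3,23.7,64.8],0],[[-7.8,4.2,-24],[-25.8,26.3,72],0],[[-8.5,4.6,-26],[-28.4,29,79.2],0],[[-9.3,5,-27.5],[-31,31.6,86.4],0]]'
python3 - <<'E'
from h import *
from ik import *
s=read_state();A=Ro.from_quat(s['tcp_rot']).as_matrix();p=s['tool_pos']
R=Rt(np.radians(60),0,1)@Z(np.pi/2);T=np.array([.6568,-.2624,.33])
print(np.round(A,3).tolist(),'left cm',np.round(100*A.T@(T-p),1),np.round(np.degrees(Ro.from_matrix(A.T@R).as_rotvec()),1))
for d in (.23,.19,.15): print('pt',np.round(p-.0365*A[:,2]-d*A[:,0],3))
E
```

```text
time_s: 11.9
tool_pos: [0.5602, -0.0019, 0.4172]
tcp_rot: [0.457, 0.542, 0.454, -0.54]
wrist_force: [-0.2, -0.1, -0.8]
width: 0.201
grasp_force: 58.6
time_s: 13.1
tool_pos: [0.6565, -0.2631, 0.3269]
tcp_rot: [-0.682, 0.188, -0.18, 0.683]
wrist_force: [0.0, 0.6, 0.2]
width: 0.201
grasp_force: 58.5
[[0.865, -0.009, 0.502], [-0.502, 0.004, 0.865], [-0.01, -1.0, -0.001]] left cm [-0.  -0.3  0.1] [ 0.1 -0.2 -0.6]
pt [ 0.439 -0.179  0.329]
pt [ 0.474 -0.199  0.329]
pt [ 0.509 -0.219  0.328]
```

Settle, then look.

```bash
python3 -m jog '[[[0,0,0],[0,0,-0.6],0],[[0,0,0],[0,0,-0.6],0],[[0,0,0],[0,0,-0.6],0],[[0,0,0],[0,0,-0.6],0],[[0,0,0],[0,0,-0.6],0]]'; python3 - <<'E'
from h import *
a,b=[snap(n,n+'4')[1][:,:,::-1] for n in ('scene','top')]
cv2.imwrite('pics/fin.png',np.hstack([cv2.resize(a[100:320,150:350],(380,418)),cv2.resize(b[130:330,170:370],(418,418))]))
for n in ('scene','top'):
    P=camera_params(n);o=(150,100,1.9) if n=='scene' else (170,130,2.09)
    print(n,[np.round((proj(P,X)-o[:2])*o[2]).tolist() for X in ([.439,-.179,.329],[.509,-.219,.329],[.686,-.322,.329])])
    print([(np.round(r['rect']).tolist(),round(r['p'],2)) for r in recognise(n,'brush')[:2]])
E
```

```text
time_s: 13.6
tool_pos: [0.6566, -0.2618, 0.3287]
tcp_rot: [0.684, -0.18, 0.186, -0.682]
wrist_force: [-0.2, -0.2, -1.1]
width: 0.204
grasp_force: 58.6
scene [[103.0, 177.0], [114.0, 219.0], [142.0, 338.0]]
[([200.0, 190.0, 228.0, 277.0], 0.8)]
top [[349.0, 250.0], [378.0, 195.0], [450.0, 59.0]]
[([325.0, 157.0, 388.0, 254.0], 0.74)]
```

View pics/fin.png

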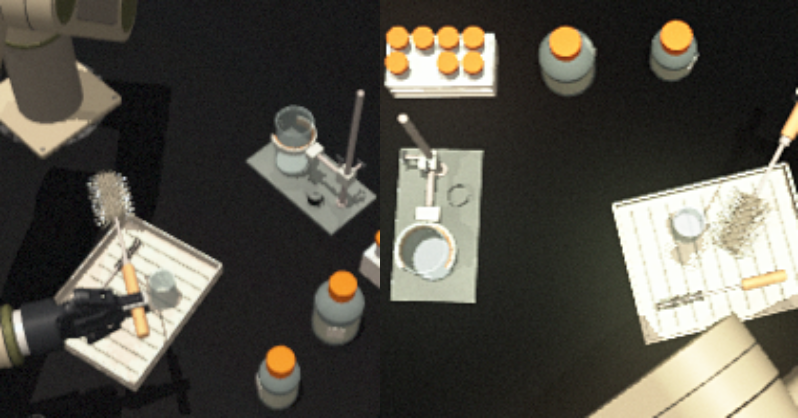

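The bristles are at about (110,197) in the scene crop and (745,220) in the top crop, where the level pose predicts them, well above the middle of the tray. The beaker, stopper and bystanders look undisturbed.

```bash
python3 -c "from rig import sign_off; print(sign_off())"
```

```text
the job is handed in; nothing more can be done
None
```

I scrubbed the beaker with two full strokes, drew the brush out and handed the job in at about 14 s; the arm is holding it level, with the bristles about 27 cm above the drip tray's rim.

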